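# Make up the two changeover kits for the press

## Robot

A 6-joint arm with a two-finger parallel gripper is mounted at the origin on the work surface; the furniture and walls round the work are solid. World frame = base frame: x ahead of the robot, y to its left, z up, the work surface at z = 0. Lengths are in mm, angles in rad, forces in N, time in s.
With the tool pointing down it reaches from about 400 to 925 mm from the base axis. Payload 12.5 kg.
Tool frame: the origin (TCP) lies on the centre line of the jaws, within the pads' length; the fingertips stand 19 mm ahead of it and the grasp point (between the pads) is the TCP; z points along the fingers, y is the line along which they close (so a half turn about z gives the same grasp; the last joint's range is limited). The gripper opens to 95 mm and grips with 3 to 60 N. Pads are 20 mm wide; open, the fingers measure 119 mm over their backs; the gripper's body (75 mm by 180 mm) begins 59 mm behind the grasp point.
Start: joints at [0.997, 0.491, 1.559, -0, 1.092, -0.106], TCP at [281.814, 557.876, 233.661] pointing down, gripper open.
Joint ranges: [-3.1, 3.1], [-0.84, 2.19], [0.05, 2.79], [-1.13, 4.28], [0.06, 2.93], [-2.69, 2.69]. Speed limits (rad/s): [2.22, 2.22, 2.79, 3.14, 3.14, 3.14].

## Interface

Orientations are given as [roll, pitch, yaw] about the fixed x, y, z axes, in that order (R = Rz(yaw) Ry(pitch) Rx(roll)).
In Python, from cell import state, read_camera, job_done gives the robot as it stands.
- The arm moves only by the tool arm_command, never from a script. Its argument "deltas" is a list of rows, each an object of numbers: "dx", "dy", "dz": the shift along the world's x, y, z in m; "yaw": the turn about the world's z in degrees. In form: [{"dx": .., "dy": .., "dz": .., "yaw": ..}, ...]. A call has 1 to 20 rows; each row shifts and turns the commanded pose from where the row before left it; what a row does not reach is not made up. A row lasts 1/10 s, in which the tool goes at most 50 mm and 8.59 degrees, less where a joint would pass 70% of its speed; a pose out of reach is approached as far as the arm can. A call with a gripper value outside its range is refused whole. "gripper" is the finger opening in m, from 0 to 0.0951, set as the call begins (left out, the last holds). The fingers move at their own pace and stop on an object; the grip force is fixed at half the most. Time passes only in rows, so rows that do not move let the fingers close. It gives the time, the measured TCP pose, the force, the opening and the grip force at its end, in the units of the state.
- state(): the state, without advancing time (a new reading comes with each control period).
- read_camera(name): name is "scene" or "top" or "wrist"; returns a dict with "color" (480x640x3 uint8, red, green, blue), "range_z" (480x640 float32, mm along the optical axis (not along the pixel's ray), 0 where there is no reading), "fx", "fy", "cx", "cy" (pixels), "extrinsics" (4x4, takes a point from camera to world coordinates). Camera axes: x right, y up, looking along -z (the intrinsics and any distortion apply to the point x, -y, -z); pixel columns grow to the right and rows downward; lengths in mm; the calibration is good to about 2 mm. A picture is of the moment at which its call begins.
- job_done(): hands the job in; it is judged then, once.
The state is a dict: "t": time; "joints": joint angles; "qvel": joint speeds; "tau": joint torques, N m; "eef_pos": TCP position; "tcp_rot": TCP orientation; "ft_force": force on the tool from outside, world axes, zero at the start; "moment": the same for the moment, N m; "opening": opening from 0.0 (shut) to 1.0 (fully open); "grip_force": force on a finger pad.
Only numpy, scipy, OpenCV 4.12 (cv2) and the standard library are available. Lean on these libraries where they do the work, as an engineer would, in place of code of your own. Each camera call takes 0.05 s, during which the arm holds its last target. There are 200 camera calls.

## Task

Make up the two press changeover kits on the grey trays. The tray with the long fixture block gets the small bush and the guide pillar; the tray with the short, taller fixture block gets the large bush and the plug gauge: stand each bush upright on its flange in its tray's square pocket, and lay the pillar and the gauge along the long pocket of theirs, either way round. Leave the tee fitting and the blue tin where they are.

Things in the scene. Friction and masses are not known exactly. Their poses are not given: they have to be found in the camera images.
- tray_long: fixed grey tray 150 (x) by 212 (y) mm; on its +x half, at (40, 0) mm, a pale LONG block, 45 (x) by 90 (y) mm, 28 high with pins to 40, unlike the other tray. Origin: centre of underside, z up; pocket floors 10 mm above it. On the -x half, framed by black rims 4 mm wide and high: square pocket 54x54 mm inside, centre (-36, 70) mm; long pocket 46 (x) by 122 (y) mm, centre (-36, -32) mm.
- tray_short: fixed grey tray 150 (x) by 212 (y) mm; on its +x half, at (40, 0) mm, a pale SHORT, taller block, 40 (x) by 60 (y) mm, 34 high with pins to 46, unlike the other tray. Origin: centre of underside, z up; pocket floors 10 mm above it. On the -x half, framed by black rims 4 mm wide and high: square pocket 54x54 mm inside, centre (-36, 70) mm; long pocket 46 (x) by 122 (y) mm, centre (-36, -32) mm.
- bush_small: the small, steel-grey press-in bush standing on its flange: flange 28 mm across and 6 mm high, barrel 20 mm across above it, 22 mm tall over all, with a bore; 45 g. Origin: centre of the underside, z up along its axis. Grasp across the barrel.
- bush_large: the large, brass-coloured press-in bush standing on its flange: flange 36 mm across and 7 mm high, barrel 24 mm across above it, 28 mm tall over all, with a bore; 72 g. Origin: centre of the underside, z up along its axis. Grasp across the barrel.
- gauge: plug gauge lying flat: knurled metal middle 20 mm wide, 18 mm high, from 18 mm on the +y side to 32 mm on the -y side of the origin, a green and a red collar at its ends, thin plugs beyond; 97 mm long over all, 130 g. Origin: underside, mid length; z up, y along its length. Grasp across the middle.
- pillar_mid (a point): middle of the guide pillar, on its axis, 15 mm above what it lies on. It lies on its side and can roll: chrome shaft 14 mm in diameter, two round end caps 30 mm in diameter (one white, one black; 6 to 8 mm thick), 98 mm long over all, 110 g. y runs along the pillar. Grasp across the shaft.
- pillar: the same guide pillar as a whole; its origin lies 15 mm off the axis at mid length (on the underside when the pillar has not rolled); y runs along the pillar.
- tee: black push-in tee fitting with blue rings, 31 by 48 by 14 mm, lying flat; belongs to no kit. Origin: on the underside at the middle of its outline.
- paste: blue round tin with a lid, 57 mm across, 44 mm high, closed; belongs to no kit. Origin: centre of the underside.
There are look-alikes about, which are no part of the job. Several things look just like the gauge: the one meant starts farthest to the robot's left.

How it is judged:
By the outcome, as a careful person would: the job done as asked, in the order asked, and still so for the second after the job is handed in, with the robot touching nothing.
It also fails if it takes over 104 s, if anything falls off the work surface, if the arm or the gripper's body presses on something with over 40 N, if the wrist force passes 120 N, or if a joint passes its speed limit or range.

## Working session

There is one attempt and no reset: what is moved stays moved. The work goes in short steps, Python scripts to look and compute and a tool call to move; the robot and the scene stay as the last step left them, time stands still between calls to the robot, and variables do not carry over. Pictures are saved under pics/ and viewed, at most 15 in all, crops included, and the job is handed in when it is done.

Besides the shell and the picture viewer there is one more tool, called after "Request:" as name(argument=value, ...) on one line, values as JSON. arm_command: Moves the arm, as the interface text tells. Its arguments: {"type":"object","properties":{"deltas":{"type":"array"},"gripper":{"type":"number"}},"required":["deltas"]}

```bash
mkdir -p pics
cat > h.py <<'E'
import numpy as np, cv2
from cell import state, read_camera, job_done
def shot(n,f):
    c=read_camera(n); cv2.imwrite('pics/'+f+'.png',c['color'][:,:,::-1]); np.savez('pics/'+f+'.npz',**c); return c
def load(f): return dict(np.load('pics/'+f+'.npz'))
def pt(c,u,v,z=None):
    "world point at pixel; from depth or on the plane z"
    d=np.array([(u-c['cx'])/c['fx'],-(v-c['cy'])/c['fy'],-1.]); E=c['extrinsics']
    if z is None:
        s=c['range_z'][int(round(v)),int(round(u))]
    else: s=(z-E[2,3])/(E[:3,:3]@d)[2]
    return E[:3,:3]@(d*s)+E[:3,3]
def crop(f,u0,v0,u1,v1,k,o):
    im=cv2.imread('pics/'+f+'.png')[v0:v1,u0:u1]; cv2.imwrite('pics/'+o+'.png',cv2.resize(im,None,fx=k,fy=k,interpolation=cv2.INTER_CUBIC))
E
python3 -c "
from h import *
for n in('top','scene'):
    c=shot(n,n); print(n,c['extrinsics'].round(3).tolist(),c['fx'],c['cx'],c['cy'],c.keys())
print(state())"
```

```text
top [[0.029, 0.99, -0.139, 405.484], [-0.999, 0.032, 0.018, -22.375], [0.022, 0.139, 0.99, 1255.305], [0.0, 0.0, 0.0, 1.0]] 586.237462762017 320.7686241432207 232.90537215829573 dict_keys(['color', 'range_z', 'fx', 'fy', 'cx', 'cy', 'extrinsics'])
scene [[-0.848, 0.404, -0.342, 40.27], [-0.529, -0.641, 0.556, 839.787], [0.005, 0.653, 0.758, 1223.894], [0.0, 0.0, 0.0, 1.0]] 582.7232814486114 320.2755135598367 223.84559681580436 dict_keys(['color', 'range_z', 'fx', 'fy', 'cx', 'cy', 'extrinsics'])
{'t': 0.1, 'joints': array([ 9.97423070e-01,  4.91510346e-01,  1.55940457e+00, -1.77198925e-05,
        1.09167636e+00, -1.05623429e-01]), 'qvel': array([ 0.00039561, -0.00144102, -0.00260699,  0.00014781, -0.0001949 ,
        0.00074484]), 'tau': array([ 2.00148454e-03, -6.13619614e+01, -2.58610082e+01,  6.93137851e-02,
        4.70723142e-02,  1.19116714e-05]), 'eef_pos': array([281.68783424, 557.70047776, 233.10776198]), 'tcp_rot': array([-3.14059793e+00, -8.96534887e-05,  2.67385096e+00]), 'ft_force': array([-0.14165501,  0.59199899,  0.28662587]), 'moment': array([-0.01757656, -0.00920363,  0.00410188]), 'grip_force': 0.0, 'opening': 1.0016011230240154}
```

View pics/top.png

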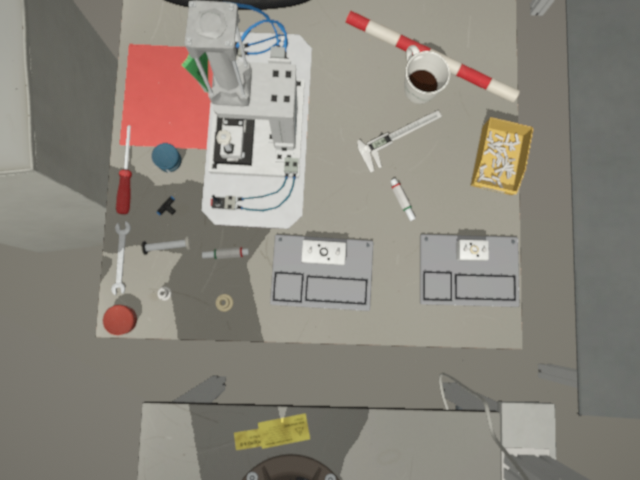

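View pics/scene.png

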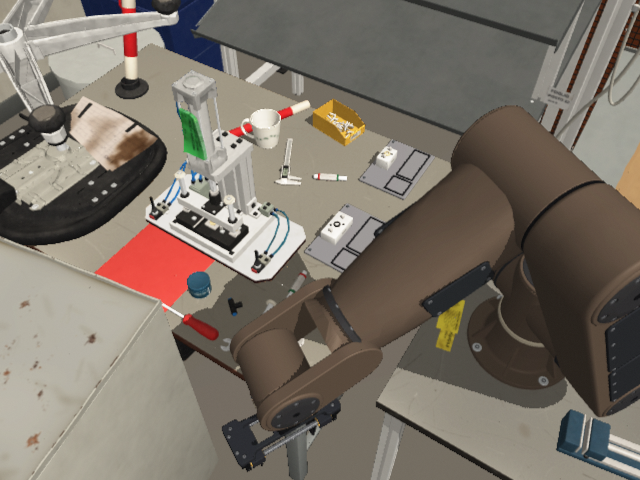

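```bash
python3 -c "
from h import *
crop('top',95,180,265,340,4.5,'c1'); crop('top',260,220,530,320,2.9,'c2')"
```

```text
(no output)
```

View pics/c1.png

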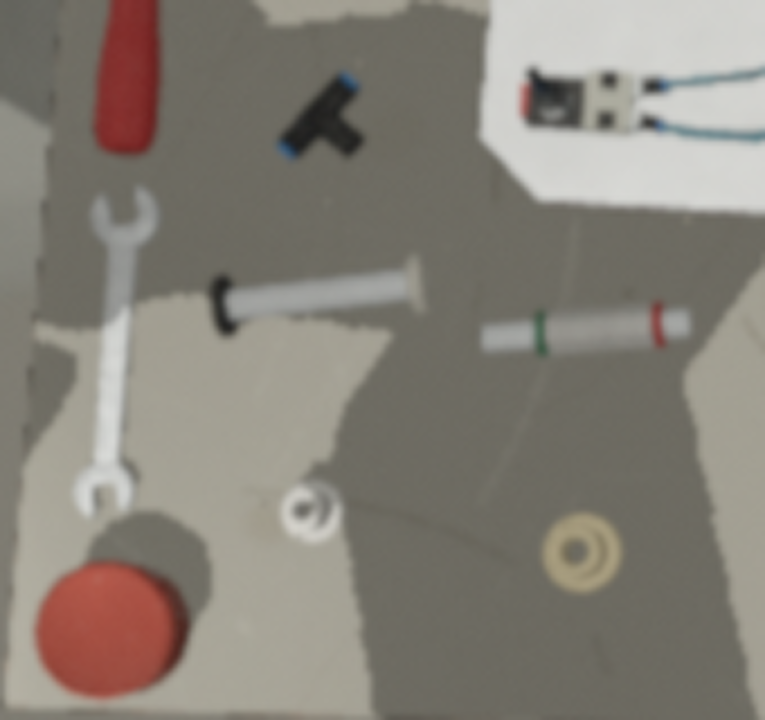

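View pics/c2.png

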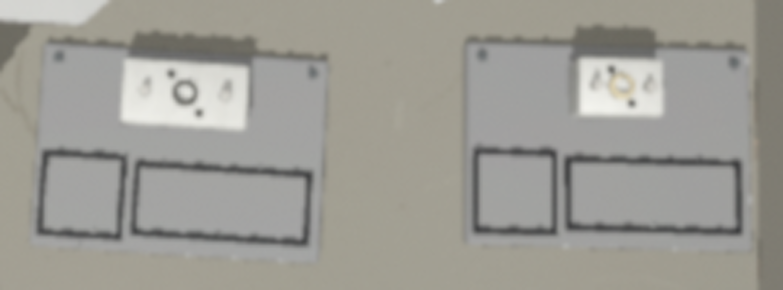

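```bash
python3 -c "
from h import *
c=load('top')
def P(n,x,y,z,u0=95,v0=180,k=4.5):
    u=u0+(x+.5)/k-.5; v=v0+(y+.5)/k-.5
    p=pt(c,u,v,z); print(n,(round(u,1),round(v,1)),p.round(1),'depth',pt(c,u,v).round(1)); return p
b=P('pil black',215,306,15);w=P('pil white',422,284,15);print((b+w)/2,np.linalg.norm(b-w),np.degrees(np.arctan2(*(b-w)[1::-1])))
g=P('g green end',482,338,9);r=P('red end',690,323,9);print((g+r)/2,np.linalg.norm(g-r),np.degrees(np.arctan2(*(g-r)[1::-1])))
a=P('gc',541,333,9);d=P('rc',658,325,9)
P('small',310,512,4);P('large',582,552,4)
P('tee',322,122,10)
C=lambda n,x,y,z=14:P(n,x,y,z,260,220,2.9)
for nm,sq,lo in(('long',[(43,153),(125,156),(121,236),(40,233)],[(135,163),(311,173),(307,243),(132,233)]),('short',[(476,151),(554,152),(555,232),(476,232)],[(567,158),(740,163),(741,233),(568,229)])):
    q=[C(nm,*s) for s in sq]; print(nm,'SQ',np.mean(q,0).round(1)); ls=[C(nm,*s) for s in lo]; print(nm,'LONG',np.mean(ls,0).round(1))
    e=(ls[0]+ls[3]-ls[1]-ls[2]);print('yaw of tray y',np.degrees(np.arctan2(e[1],e[0]))-90, np.linalg.norm(ls[0]-ls[1]))
"
```

```text
pil black (142.4, 247.6) [536.4 331.2  15. ] depth [534.6 326.4  31.9]
pil white (188.4, 242.7) [549.9 235.1  15. ] depth [548.6 232.7  26.2]
[543.15521871 283.12917126  15.        ] 97.08422260142943 97.96217923235113
g green end (201.7, 254.7) [525.8 206.6   9. ] depth [524.7 204.5  20. ]
red end (247.9, 251.4) [536.  108.9   9. ] depth [536.2 109.2   6.4]
[530.88178437 157.72826275   9.        ] 98.19151823191812 95.94553778268731
gc (214.8, 253.6) [529.  178.9   9. ] depth [528.3 177.7  16.3]
rc (240.8, 251.8) [534.5 124.    9. ] depth [533.2 122.5  21.8]
small (163.5, 293.4) [441.8 283.2   4. ] depth [441.4 279.5  19.1]
large (223.9, 302.3) [426.9 155.    4. ] depth [427.  155.5   0.7]
tee (166.2, 206.7) [626.7 288.2  10. ] depth [626.3 287.7  12.2]
long (274.5, 272.4) [492.5  50.3  14. ] depth [492.4  50.2  16. ]
long (302.8, 273.5) [492.1  -9.5  14. ] depth [492.1  -9.5  14.2]
long (301.4, 301.1) [434.   -8.5  14. ] depth [433.9  -8.6  19.9]
long (273.5, 300.0) [434.5  50.2  14. ] depth [434.5  50.2  14.6]
long SQ [463.3  20.6  14. ]
long (306.2, 275.9) [487.2 -17.   14. ] dep
[... 317 characters left out ...]
ort (423.8, 271.7) [ 503.6 -266.6   14. ] depth [ 503.6 -266.6   14.2]
short (450.7, 272.1) [ 504.6 -324.1   14. ] depth [ 504.6 -324.2   13.7]
short (451.1, 299.7) [ 446.2 -324.7   14. ] depth [ 446.1 -324.    17.1]
short (423.8, 299.7) [ 444.5 -266.9   14. ] depth [ 444.6 -267.3   11.8]
short SQ [ 474.7 -295.6   14. ]
short (455.2, 274.2) [ 500.5 -333.7   14. ] depth [ 500.5 -333.9   13.3]
short (514.8, 275.9) [ 500.7 -461.5   14. ] depth [ 500.7 -461.5   14.1]
short (515.2, 300.0) [ 449.5 -461.4   14. ] depth [ 449.4 -460.7   15.9]
short (455.5, 298.6) [ 448.7 -334.2   14. ] depth [ 448.8 -335.    10.8]
short LONG [ 474.8 -397.7   14. ]
yaw of tray y 0.22781363694573997 127.83750719828107
```

Request:
arm_command(deltas=[{"dx":0.018,"dy":-0.03,"yaw":-6.3},{"dx":0.018,"dy":-0.03,"yaw":-6.3},{"dx":0.018,"dy":-0.03,"yaw":-6.3},{"dx":0.018,"dy":-0.03,"yaw":-6.3},{"dx":0.018,"dy":-0.03,"yaw":-6.3},{"dx":0.018,"dy":-0.03,"yaw":-6.3},{"dx":0.018,"dy":-0.03,"yaw":-6.3},{"dx":0.018,"dy":-0.03,"dz":-0.02,"yaw":-6.3},{"dx":0.016,"dy":-0.035,"dz":-0.03,"yaw":-6.4},{}], gripper=0.06)

```text
$.deltas[0]: bad value
```

```bash
python3 -c "
from h import *
s=state();print(s['t'],s['eef_pos'],np.degrees(s['tcp_rot']),s['joints'],s['ft_force'])
c=shot('wrist','w1'); print(c['extrinsics'].round(3).tolist())"
```

```text
0.1 [281.68783424 557.70047776 233.10776198] [-1.79943007e+02 -5.13676652e-03  1.53200375e+02] [ 9.97423070e-01  4.91510346e-01  1.55940457e+00 -1.77198925e-05
  1.09167636e+00 -1.05623429e-01] [-0.14165501  0.59199899  0.28662587]
[[0.451, -0.863, -0.225, 217.341], [0.892, 0.437, 0.114, 590.045], [-0.0, -0.252, 0.968, 384.287], [0.0, 0.0, 0.0, 1.0]]
```

View pics/w1.png

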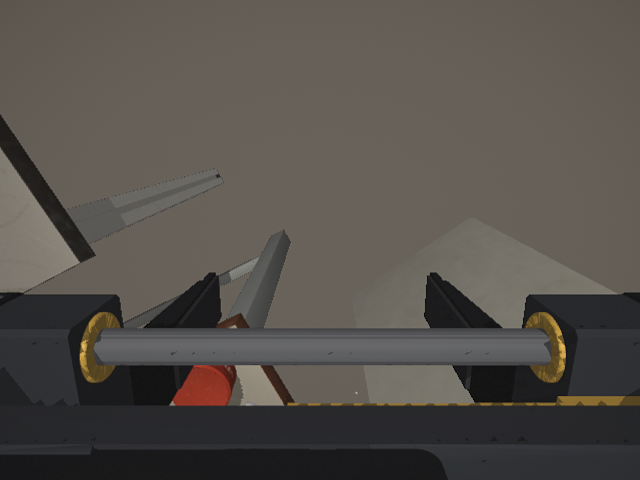

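Request:
arm_command(deltas=[{"dx":0.018,"dy":-0.03,"dz":0,"yaw":-6.3},{"dx":0.018,"dy":-0.03,"dz":0,"yaw":-6.3},{"dx":0.018,"dy":-0.03,"dz":0,"yaw":-6.3},{"dx":0.018,"dy":-0.03,"dz":0,"yaw":-6.3},{"dx":0.018,"dy":-0.03,"dz":0,"yaw":-6.3},{"dx":0.018,"dy":-0.03,"dz":0,"yaw":-6.3},{"dx":0.018,"dy":-0.03,"dz":0,"yaw":-6.3},{"dx":0.018,"dy":-0.03,"dz":-0.04,"yaw":-6.3},{"dx":0.016,"dy":-0.035,"dz":-0.04,"yaw":-6.4},{"dx":0,"dy":0,"dz":0,"yaw":0}], gripper=0.06)

```text
t: 1.15
eef_pos: [438.8, 284.6, 156.2]
tcp_rot: [-3.135, 0.003, 1.676]
ft_force: [0.4, 0.2, 0.6]
opening: 0.631
grip_force: 0.0
```

```bash
python3 -c "
from h import *
s=state();print(s['t'],s['eef_pos'],np.degrees(s['tcp_rot']),s['joints'],s['ft_force'])
c=shot('wrist','w2'); print(c['extrinsics'].round(3).tolist())
t=load('top')
for u,v in((120,318),(180,320)):print(pt(t,u,v))"
```

```text
1.15 [438.78776724 284.55530118 156.21318932] [-1.79645958e+02  1.52472613e-01  9.60094716e+01] [ 4.49181753e-01  4.48774318e-01  1.88926415e+00 -5.78683156e-04
  8.10269061e-01  3.44705205e-01] [0.37960151 0.199487   0.6088511 ]
[[0.995, -0.102, -0.021, 431.078], [0.104, 0.962, 0.254, 355.791], [-0.006, -0.254, 0.967, 307.202], [0.0, 0.0, 0.0, 1.0]]
[388.25856376 361.70604167  31.92505964]
[387.26745348 245.48030998   2.12094909]
```

View pics/w2.png

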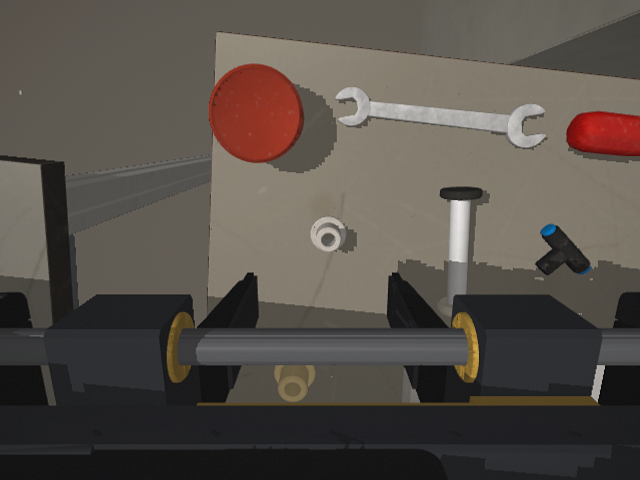

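```bash
python3 -c "
from h import *
c=load('w2')
print('flange',pt(c,329,233,6),'top',pt(c,327.5,239,22),pt(c,317,245))
print('large top',pt(c,292,389,28))
for u,v in((440,195),(482,195)): print('cap',pt(c,u,v,15))
print('shaft',[(pt(c,(a+b)/2,v,15)) for a,b,v in((450,470,210),(449,468,280))])
g=c['color'][225:260,300:360].astype(int).sum(2);print(pt(c,311,234,3),pt(c,347,234,3),pt(c,329,217,6))"
```

```text
flange [442.1623288  283.68704046   6.        ] top [440.95889795 282.80877386  22.        ] [433.78146324 272.24811567   3.46312427]
large top [425.57762628 155.86947803  28.        ]
cap [520.72302954 323.44424357  15.        ]
cap [551.69985129 326.71736638  15.        ]
shaft [array([537.653321  , 313.87650205,  15.        ]), array([547.22199227, 258.80369921,  15.        ])]
[428.1241325  280.64280056   3.        ] [456.59120711 283.66768363   3.        ] [440.77137096 296.42623145   6.        ]
```

```bash
python3 -c "
from h import *
crop('w2',280,180,500,340,3.6,'c3')"
```

```text
(no output)
```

View pics/c3.png

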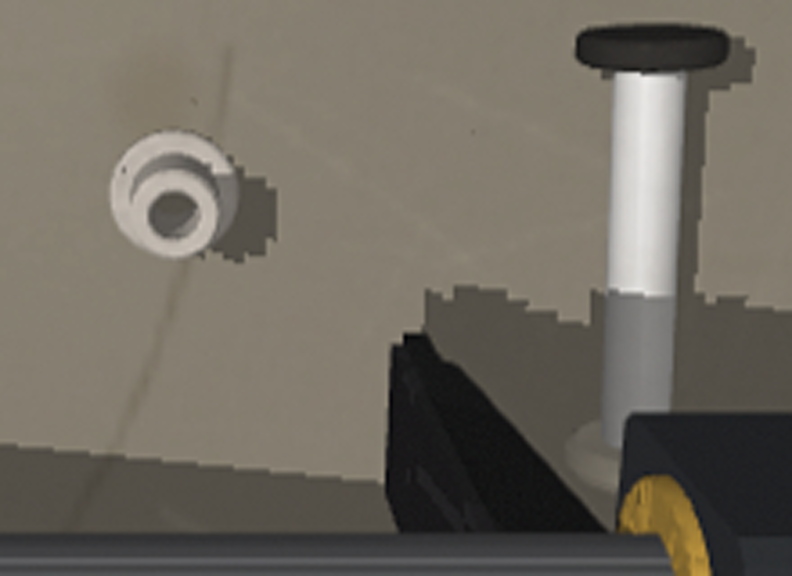

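Request:
arm_command(deltas=[{"dx":0,"dy":0,"dz":-0.04,"yaw":0},{"dx":0,"dy":0,"dz":-0.04,"yaw":0},{"dx":0,"dy":0,"dz":-0.03,"yaw":0},{"dx":0,"dy":0,"dz":-0.015,"yaw":0},{"dx":0,"dy":0,"dz":0,"yaw":0},{"dx":0,"dy":0,"dz":0,"yaw":0}])

```text
t: 1.8
eef_pos: [439.4, 289.0, 35.9]
tcp_rot: [3.141, -0.0, 1.684]
ft_force: [1.1, -0.1, -0.9]
opening: 0.636
grip_force: 0.0
```

Request:
arm_command(deltas=[{"dx":0.002,"dy":-0.006,"dz":-0.003,"yaw":0},{"dx":0,"dy":0,"dz":-0.004,"yaw":0},{"dx":0,"dy":0,"dz":0,"yaw":0},{"dx":0,"dy":0,"dz":0,"yaw":0}])

```text
t: 2.2
eef_pos: [441.3, 282.1, 28.3]
tcp_rot: [3.141, -0.0, 1.682]
ft_force: [0.4, -0.0, -0.5]
opening: 0.63
grip_force: 0.0
```

Request:
arm_command(deltas=[{"dx":0,"dy":0.001,"dz":0,"yaw":0},{"dx":0,"dy":0,"dz":0,"yaw":0},{"dx":0,"dy":0,"dz":0,"yaw":0},{"dx":0,"dy":0,"dz":0,"yaw":0},{"dx":0,"dy":0,"dz":0,"yaw":0}], gripper=0.01)

```text
t: 2.7
eef_pos: [441.2, 283.1, 28.0]
tcp_rot: [3.142, 0.0, 1.682]
ft_force: [-0.6, -0.1, -0.7]
opening: 0.263
grip_force: 0.0
```

Request:
arm_command(deltas=[{"dx":0,"dy":0,"dz":0,"yaw":0},{"dx":0,"dy":0,"dz":0,"yaw":0},{"dx":0,"dy":0,"dz":0,"yaw":0}])

```text
t: 3.0
eef_pos: [441.2, 283.1, 28.0]
tcp_rot: [3.142, 0.0, 1.682]
ft_force: [0.0, -0.2, -0.6]
opening: 0.194
grip_force: 30.0
```

Request:
arm_command(deltas=[{"dx":0,"dy":0,"dz":0.03,"yaw":0},{"dx":0,"dy":-0.01,"dz":0.03,"yaw":0},{"dx":0.003,"dy":-0.035,"dz":0.02,"yaw":-1},{"dx":0.004,"dy":-0.042,"dz":0,"yaw":-1},{"dx":0.004,"dy":-0.042,"dz":0,"yaw":-1},{"dx":0.004,"dy":-0.042,"dz":0,"yaw":-1},{"dx":0.004,"dy":-0.042,"dz":0,"yaw":-1},{"dx":0.003,"dy":-0.035,"dz":0,"yaw":-1},{"dx":0,"dy":-0.014,"dz":0,"yaw":0},{"dx":0,"dy":0,"dz":0,"yaw":0},{"dx":0,"dy":0,"dz":0,"yaw":0}])

```text
t: 4.1
eef_pos: [463.1, 21.3, 108.0]
tcp_rot: [-3.142, -0.0, 1.577]
ft_force: [0.1, -0.0, -1.0]
opening: 0.191
grip_force: 30.0
```

```bash
python3 -c "
from h import *
c=shot('wrist','w3')
s=state();print(s['eef_pos'],np.degrees(s['tcp_rot']),s['grip_force'])"
```

```text
[463.01797631  21.70416248 107.97177846] [-1.79992477e+02 -4.96206999e-03  9.04118392e+01] 29.997485757230606
```

View pics/w3.png

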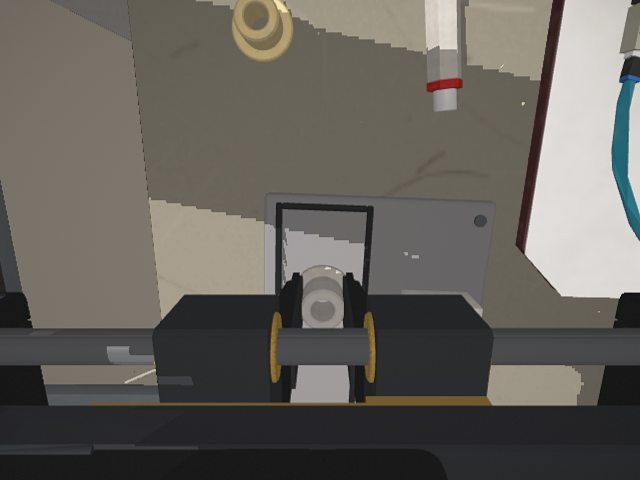

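Request:
arm_command(deltas=[{"dx":0,"dy":-0.001,"dz":-0.035,"yaw":0},{"dx":0,"dy":0,"dz":-0.025,"yaw":0},{"dx":0,"dy":0,"dz":-0.007,"yaw":0},{"dx":0,"dy":0,"dz":0,"yaw":0},{"dx":0,"dy":0,"dz":0,"yaw":0}])

```text
t: 4.65
eef_pos: [463.5, 20.6, 41.7]
tcp_rot: [3.141, 0.0, 1.579]
ft_force: [-0.3, 0.5, -0.3]
opening: 0.19
grip_force: 30.0
```

```bash
python3 -c "
from h import *
c=load('w3')
for u,v in((283,211),(368,212)): print(pt(c,u,v,14),pt(c,u,v))"
```

```text
[436.92233589  47.91165848  14.        ] [436.43263765  47.02343206   9.10369109]
[490.57476131  47.5807762   14.        ] [490.42136852  47.8166521   15.29065241]
```

Request:
arm_command(deltas=[{"dx":0,"dy":0,"dz":-0.003,"yaw":0},{"dx":0,"dy":0,"dz":0,"yaw":0},{"dx":0,"dy":0,"dz":0,"yaw":0}])

```text
t: 4.95
eef_pos: [463.3, 20.1, 38.5]
tcp_rot: [3.141, 0.0, 1.578]
ft_force: [0.2, -0.3, -0.5]
opening: 0.193
grip_force: 30.0
```

Request:
arm_command(deltas=[{"dx":0,"dy":0,"dz":0,"yaw":0},{"dx":0,"dy":0,"dz":0,"yaw":0},{"dx":0,"dy":0,"dz":0,"yaw":0},{"dx":0,"dy":0,"dz":0.025,"yaw":0},{"dx":0,"dy":0,"dz":0.04,"yaw":0},{"dx":0,"dy":0,"dz":0.04,"yaw":0}], gripper=0.045)

```text
t: 5.55
eef_pos: [462.7, 20.1, 144.0]
tcp_rot: [-3.14, -0.0, 1.578]
ft_force: [-0.3, -0.1, 0.1]
opening: 0.474
grip_force: 0.0
```

Request:
arm_command(deltas=[{"dx":0.012,"dy":0.035,"dz":0,"yaw":1.5},{"dx":0.012,"dy":0.042,"dz":0,"yaw":1.5},{"dx":0.012,"dy":0.042,"dz":0,"yaw":1.5},{"dx":0.012,"dy":0.042,"dz":0,"yaw":1.5},{"dx":0.012,"dy":0.042,"dz":0,"yaw":1.5},{"dx":0.012,"dy":0.035,"dz":-0.02,"yaw":1},{"dx":0.008,"dy":0.025,"dz":-0.03,"yaw":0},{"dx":0,"dy":0,"dz":-0.03,"yaw":0},{"dx":0,"dy":0,"dz":0,"yaw":0},{"dx":0,"dy":0,"dz":0,"yaw":0}])

```text
t: 6.55
eef_pos: [543.1, 282.8, 63.2]
tcp_rot: [-3.141, 0.0, 1.726]
ft_force: [0.9, -0.1, 1.0]
opening: 0.474
grip_force: 0.0
```

```bash
python3 -c "
from h import *
c=shot('wrist','w4')
s=state();print(s['eef_pos'],np.degrees(s['tcp_rot']),s['grip_force'])"
```

```text
[543.54550175 282.85975815  64.14732571] [ 1.79950447e+02 -8.09225311e-03  9.88700959e+01] 0.0
```

View pics/w4.png

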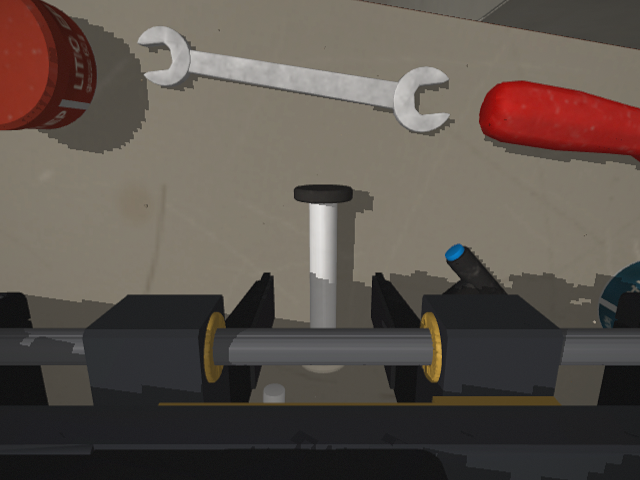

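Request:
arm_command(deltas=[{"dx":0,"dy":0,"dz":-0.02,"yaw":0},{"dx":0,"dy":0,"dz":-0.014,"yaw":0},{"dx":0,"dy":0,"dz":-0.006,"yaw":0},{"dx":0,"dy":0,"dz":0,"yaw":0},{"dx":0,"dy":0,"dz":0,"yaw":0}])

```text
t: 7.1
eef_pos: [543.5, 283.1, 23.6]
tcp_rot: [3.141, -0.0, 1.726]
ft_force: [-0.5, -0.1, -0.5]
opening: 0.469
grip_force: 0.0
```

Request:
arm_command(deltas=[{"dx":0,"dy":0,"dz":0,"yaw":0},{"dx":0,"dy":0,"dz":0,"yaw":0},{"dx":0,"dy":0,"dz":0,"yaw":0},{"dx":0,"dy":0,"dz":0,"yaw":0},{"dx":0,"dy":0,"dz":0,"yaw":0},{"dx":0,"dy":0,"dz":0,"yaw":0},{"dx":0,"dy":0,"dz":0,"yaw":0}], gripper=0.005)

```text
t: 7.8
eef_pos: [543.2, 283.1, 23.1]
tcp_rot: [3.141, -0.0, 1.726]
ft_force: [0.8, -0.1, 2.1]
opening: 0.143
grip_force: 30.0
```

Request:
arm_command(deltas=[{"dx":0,"dy":0,"dz":0.03,"yaw":0},{"dx":0,"dy":-0.01,"dz":0.03,"yaw":0},{"dx":-0.006,"dy":-0.03,"dz":0.027,"yaw":-1},{"dx":-0.01,"dy":-0.042,"dz":0,"yaw":-1.2},{"dx":-0.01,"dy":-0.042,"dz":0,"yaw":-1.2},{"dx":-0.01,"dy":-0.042,"dz":0,"yaw":-1.2},{"dx":-0.01,"dy":-0.042,"dz":0,"yaw":-1.2},{"dx":-0.01,"dy":-0.042,"dz":0,"yaw":-1.2},{"dx":-0.01,"dy":-0.042,"dz":0,"yaw":-1.2},{"dx":-0.01,"dy":-0.042,"dz":0,"yaw":-1.2},{"dx":-0.006,"dy":-0.03,"dz":0,"yaw":-0.8},{"dx":0,"dy":0,"dz":0,"yaw":0},{"dx":0,"dy":0,"dz":0,"yaw":0},{"dx":0,"dy":0,"dz":0,"yaw":0}])

```text
t: 9.2
eef_pos: [461.2, -80.2, 110.0]
tcp_rot: [-3.142, -0.0, 1.549]
ft_force: [0.6, 0.1, -0.6]
opening: 0.141
grip_force: 30.0
```

```bash
python3 -c "
from h import *
c=shot('wrist','w5')
s=state();print(s['eef_pos'],np.degrees(s['tcp_rot']),s['grip_force'])"
```

```text
[461.27454564 -79.9972203  109.94310314] [-1.79996644e+02 -6.08913128e-03  8.87694756e+01] 29.999350011348724
```

View pics/w5.png

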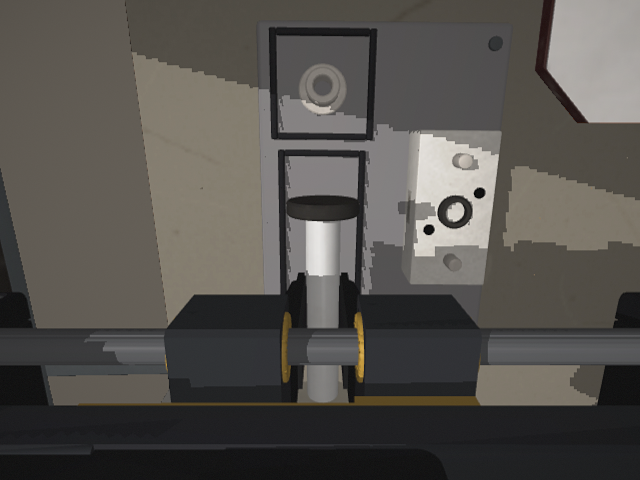

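Request:
arm_command(deltas=[{"dx":0,"dy":-0.001,"dz":-0.035,"yaw":0},{"dx":0,"dy":0,"dz":-0.028,"yaw":0},{"dx":0,"dy":0,"dz":-0.012,"yaw":0},{"dx":0,"dy":0,"dz":0,"yaw":0},{"dx":0,"dy":0,"dz":0,"yaw":0},{"dx":0,"dy":0,"dz":0,"yaw":0}])

```text
t: 9.85
eef_pos: [461.5, -81.5, 35.7]
tcp_rot: [3.141, 0.0, 1.549]
ft_force: [-0.5, -0.1, -1.3]
opening: 0.141
grip_force: 30.0
```

Request:
arm_command(deltas=[{"dx":0,"dy":0,"dz":-0.002,"yaw":0},{"dx":0,"dy":0,"dz":-0.0005,"yaw":0},{"dx":0,"dy":0,"dz":0,"yaw":0}])

```text
t: 10.15
eef_pos: [461.2, -81.9, 32.7]
tcp_rot: [3.141, 0.0, 1.548]
ft_force: [0.2, -0.9, -1.0]
opening: 0.141
grip_force: 30.0
```

Request:
arm_command(deltas=[{"dx":0,"dy":0,"dz":0,"yaw":0},{"dx":0,"dy":0,"dz":0,"yaw":0},{"dx":0,"dy":0,"dz":0,"yaw":0},{"dx":0,"dy":0,"dz":0.01,"yaw":0},{"dx":0,"dy":0,"dz":0.03,"yaw":0},{"dx":0,"dy":0,"dz":0.04,"yaw":0}], gripper=0.024)

```text
t: 10.75
eef_pos: [460.4, -81.7, 113.0]
tcp_rot: [-3.139, -0.001, 1.548]
ft_force: [2.0, 0.5, 0.3]
opening: 0.251
grip_force: 0.0
```

Request:
arm_command(deltas=[{"dx":-0.005,"dy":0.035,"dz":0,"yaw":0},{"dx":-0.006,"dy":0.042,"dz":0,"yaw":0},{"dx":-0.006,"dy":0.042,"dz":0,"yaw":0},{"dx":-0.006,"dy":0.042,"dz":0,"yaw":0},{"dx":-0.006,"dy":0.042,"dz":0,"yaw":0},{"dx":-0.005,"dy":0.034,"dz":0,"yaw":0},{"dx":0,"dy":0,"dz":0,"yaw":0},{"dx":0,"dy":0,"dz":0,"yaw":0},{"dx":0,"dy":0,"dz":0,"yaw":0}], gripper=0.06)

```text
t: 11.65
eef_pos: [427.3, 154.4, 112.8]
tcp_rot: [3.141, 0.0, 1.547]
ft_force: [-0.3, -0.3, -0.2]
opening: 0.633
grip_force: 0.0
```

```bash
python3 -c "
from h import *
c=shot('wrist','w6')
s=state();print(s['eef_pos'],np.degrees(s['tcp_rot']),s['grip_force'])
crop('w6',200,180,440,360,3.3,'c6')"
```

```text
[427.35284814 154.24094702 112.70085189] [1.79990039e+02 2.43252313e-03 8.86263797e+01] 0.0
```

View pics/c6.png

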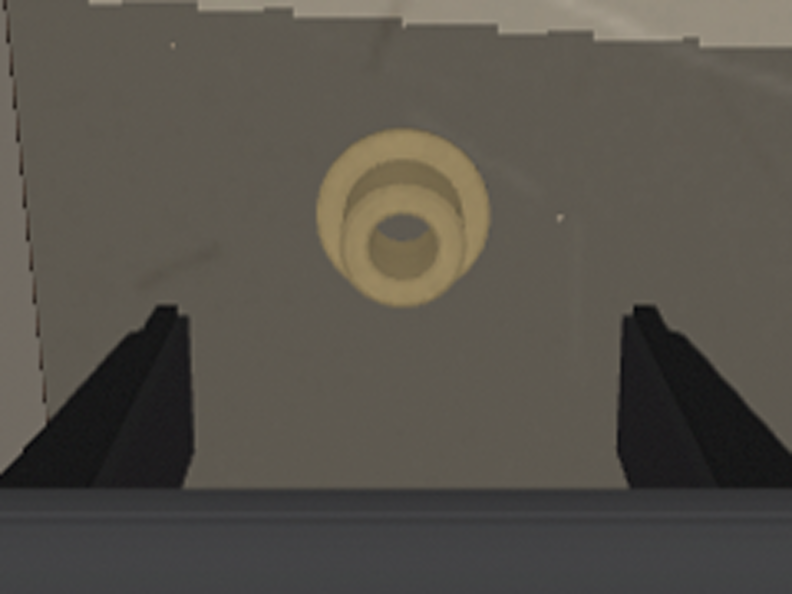

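```bash
python3 -c "
from h import *
c=load('w6');print(pt(c,322.3,254.2,28),pt(c,322,245,7))"
```

```text
[426.15577844 155.52385064  28.        ] [425.96862243 155.78056752   7.        ]
```

Bush at (426.1, 155.6). Move dx −1, dy +1, down to z ≈ 29.

Request:
arm_command(deltas=[{"dx":-0.001,"dy":0.001,"dz":-0.035,"yaw":0},{"dx":0,"dy":0,"dz":-0.03,"yaw":0},{"dx":0,"dy":0,"dz":-0.012,"yaw":0},{"dx":0,"dy":0,"dz":-0.004,"yaw":0},{"dx":0,"dy":0,"dz":0,"yaw":0},{"dx":0,"dy":0,"dz":0,"yaw":0}])

```text
t: 12.3
eef_pos: [426.6, 155.8, 32.1]
tcp_rot: [3.141, -0.0, 1.547]
ft_force: [0.2, 0.2, 0.1]
opening: 0.633
grip_force: 0.0
```

Request:
arm_command(deltas=[{"dx":0,"dy":0,"dz":-0.003,"yaw":0},{"dx":0,"dy":0,"dz":0,"yaw":0},{"dx":0,"dy":0,"dz":0,"yaw":0},{"dx":0,"dy":0,"dz":0,"yaw":0},{"dx":0,"dy":0,"dz":0,"yaw":0},{"dx":0,"dy":0,"dz":0,"yaw":0},{"dx":0,"dy":0,"dz":0,"yaw":0}], gripper=0.01)

```text
t: 13.0
eef_pos: [426.2, 156.2, 28.6]
tcp_rot: [3.141, -0.0, 1.548]
ft_force: [0.8, 0.4, 2.2]
opening: 0.243
grip_force: 30.0
```

Request:
arm_command(deltas=[{"dx":0,"dy":0,"dz":0.03,"yaw":0},{"dx":0,"dy":-0.01,"dz":0.03,"yaw":0},{"dx":0.004,"dy":-0.03,"dz":0.02,"yaw":0},{"dx":0.005,"dy":-0.042,"dz":0,"yaw":0.2},{"dx":0.005,"dy":-0.042,"dz":0,"yaw":0.2},{"dx":0.005,"dy":-0.042,"dz":0,"yaw":0.2},{"dx":0.005,"dy":-0.042,"dz":0,"yaw":0.2},{"dx":0.005,"dy":-0.042,"dz":0,"yaw":0.2},{"dx":0.005,"dy":-0.042,"dz":0,"yaw":0.2},{"dx":0.005,"dy":-0.042,"dz":0,"yaw":0.2},{"dx":0.005,"dy":-0.042,"dz":0,"yaw":0.2},{"dx":0.004,"dy":-0.042,"dz":0,"yaw":0},{"dx":0,"dy":-0.034,"dz":0,"yaw":0},{"dx":0,"dy":0,"dz":0,"yaw":0},{"dx":0,"dy":0,"dz":0,"yaw":0},{"dx":0,"dy":0,"dz":0,"yaw":0}])

```text
t: 14.6
eef_pos: [473.9, -294.8, 108.3]
tcp_rot: [-3.141, -0.001, 1.577]
ft_force: [0.3, 0.4, -0.5]
opening: 0.246
grip_force: 30.0
```

```bash
python3 -c "
from h import *
c=shot('wrist','w7')
s=state();print(s['eef_pos'],np.degrees(s['tcp_rot']),s['grip_force'])"
```

```text
[ 474.0652772  -294.65820197  108.43514606] [-1.79974609e+02 -2.97487606e-02  9.03564911e+01] 29.994895675918087
```

View pics/w7.png

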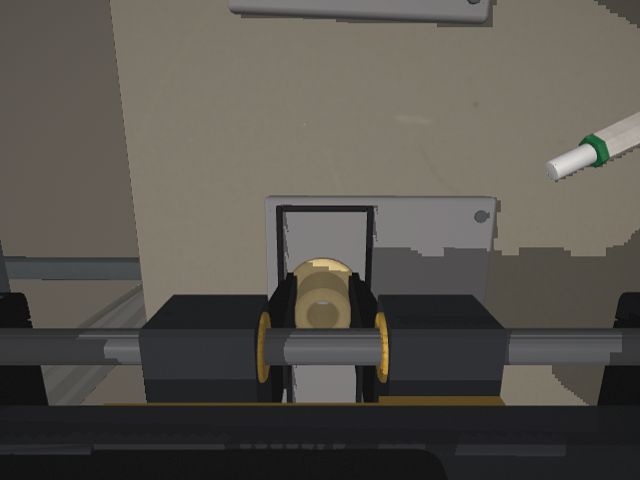

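Request:
arm_command(deltas=[{"dx":0.001,"dy":-0.001,"dz":-0.035,"yaw":0},{"dx":0,"dy":0,"dz":-0.025,"yaw":0},{"dx":0,"dy":0,"dz":-0.007,"yaw":0},{"dx":0,"dy":0,"dz":0,"yaw":0},{"dx":0,"dy":0,"dz":0,"yaw":0},{"dx":0,"dy":0,"dz":0,"yaw":0}])

```text
t: 15.25
eef_pos: [475.7, -297.0, 42.7]
tcp_rot: [3.14, 0.001, 1.576]
ft_force: [-0.3, -0.3, 0.3]
opening: 0.247
grip_force: 30.0
```

```bash
python3 -c "
from h import *
c=load('w7')
for u,v in((284,212),(368,212)): print(pt(c,u,v,14))"
```

```text
[ 448.29132071 -268.7775212    14.        ]
[ 501.39803811 -268.49084101   14.        ]
```

Pocket centre (474.8, −295.6); lower 3.5 mm with a small correction and release.

Request:
arm_command(deltas=[{"dx":-0.001,"dy":0.001,"dz":-0.003,"yaw":0},{"dx":0,"dy":0,"dz":-0.0005,"yaw":0},{"dx":0,"dy":0,"dz":0,"yaw":0}])

```text
t: 15.55
eef_pos: [474.2, -295.8, 38.6]
tcp_rot: [3.141, 0.0, 1.576]
ft_force: [-0.5, 1.3, 4.9]
opening: 0.245
grip_force: 30.0
```

Request:
arm_command(deltas=[{"dx":0,"dy":0,"dz":0,"yaw":0},{"dx":0,"dy":0,"dz":0,"yaw":0},{"dx":0,"dy":0,"dz":0,"yaw":0},{"dx":0,"dy":0,"dz":0.025,"yaw":0},{"dx":0,"dy":0,"dz":0.04,"yaw":0},{"dx":0,"dy":0,"dz":0.04,"yaw":0}], gripper=0.045)

```text
t: 16.15
eef_pos: [473.8, -295.7, 143.8]
tcp_rot: [-3.14, -0.001, 1.576]
ft_force: [0.9, -0.3, 0.1]
opening: 0.471
grip_force: 0.0
```

Request:
arm_command(deltas=[{"dx":0.004,"dy":0.038,"dz":0,"yaw":0.5},{"dx":0.005,"dy":0.042,"dz":0,"yaw":0.5},{"dx":0.005,"dy":0.042,"dz":0,"yaw":0.5},{"dx":0.005,"dy":0.042,"dz":0,"yaw":0.5},{"dx":0.005,"dy":0.042,"dz":0,"yaw":0.5},{"dx":0.005,"dy":0.042,"dz":0,"yaw":0.5},{"dx":0.005,"dy":0.042,"dz":0,"yaw":0.5},{"dx":0.005,"dy":0.042,"dz":0,"yaw":0.5},{"dx":0.006,"dy":0.042,"dz":0,"yaw":0.5},{"dx":0.006,"dy":0.042,"dz":0,"yaw":0.5},{"dx":0.006,"dy":0.032,"dz":0,"yaw":0.5},{"dx":0,"dy":0,"dz":0,"yaw":0},{"dx":0,"dy":0,"dz":0,"yaw":0},{"dx":0,"dy":0,"dz":0,"yaw":0}])

```text
t: 17.55
eef_pos: [530.9, 151.3, 142.9]
tcp_rot: [-3.141, 0.0, 1.671]
ft_force: [1.6, -0.4, 0.1]
opening: 0.473
grip_force: 0.0
```

```bash
python3 -c "
from h import *
c=shot('wrist','w8')
s=state();print(s['eef_pos'],np.degrees(s['tcp_rot']),s['grip_force'])
t=load('top'); m=max(((pt(t,u,v)[2],u,v,pt(t,u,v).round()) for u in range(190,300,2) for v in range(200,270,2) if pt(t,u,v)[0]<645),key=lambda a:a[0]);print(m)"
```

```text
[531.02984198 151.08557654 142.95139969] [-1.79983440e+02  7.57684735e-03  9.57254931e+01] 0.0
(np.float64(1255.3053665755656), 202, 244, array([ 405.,  -22., 1255.]))
```

View pics/w8.png

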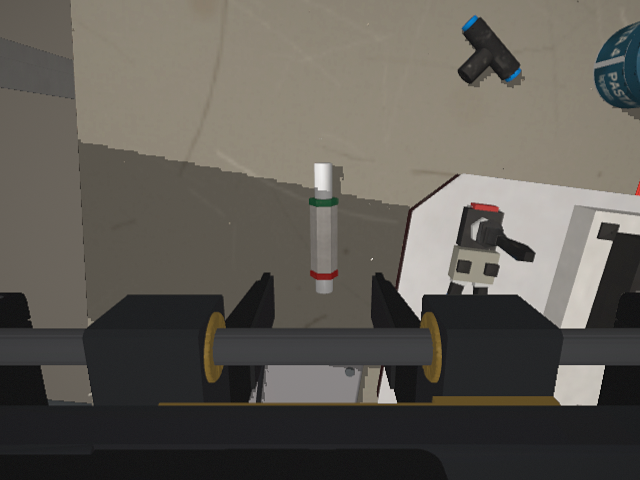

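```bash
python3 -c "
from h import *
c=load('w8')
for u,v in((323,202),(323.5,275),(323,240)):print(pt(c,u,v,18))
for u,v in((480,220),(485,208),(515,248),(475,265)):print('press',pt(c,u,v).round())
t=load('top');m=max((tuple(pt(t,u,v).round()[[2,0,1]]) for u in range(190,300,2) for v in range(190,270,2) if t['range_z'][v,u]>0 and pt(t,u,v)[0]<645));print(m)"
```

```text
[527.50882919 178.82406666  18.        ]
[533.3487227  124.61807787  18.        ]
[530.29090243 151.24134605  18.        ]
press [631. 181.  40.]
press [634. 189.  38.]
press [632. 175.  89.]
press [634. 149.  39.]
(np.float64(102.0), np.float64(635.0), np.float64(172.0))
```

```bash
python3 -c "
from h import *
for n in('w8','top'):
    c=load(n);b=[]
    for v in range(0,480):
        for u in (range(400,640) if n=='w8' else range(180,300)):
            if n=='w8' and v>290 or not c['range_z'][v,u]: continue
            p=pt(c,u,v)
            if p[2]>60 and p[2]<250 and 560<p[0]<660 and 40<p[1]<260: b.append(p)
    b=np.array(b);print(n,len(b),len(b) and (b[np.argsort(b[:,0])[:8]].round()))"
```

```text
w8 730 [[630. 173.  65.]
 [630. 172.  90.]
 [630. 176.  62.]
 [630. 174.  62.]
 [630. 177.  64.]
 [630. 172.  63.]
 [630. 172.  88.]
 [630. 175.  60.]]
top 86 [[622.  58.  63.]
 [622.  60.  62.]
 [623.  52.  67.]
 [624.  54.  65.]
 [624.  58.  63.]
 [624.  62.  61.]
 [624.  50.  62.]
 [624.  56.  60.]]
```

Request:
arm_command(deltas=[{"dx":-0.0005,"dy":0,"dz":-0.035,"yaw":0.3},{"dx":0,"dy":0,"dz":-0.035,"yaw":0},{"dx":0,"dy":0,"dz":-0.03,"yaw":0},{"dx":0,"dy":0,"dz":-0.012,"yaw":0},{"dx":0,"dy":0,"dz":-0.004,"yaw":0},{"dx":0,"dy":0,"dz":0,"yaw":0},{"dx":0,"dy":0,"dz":0,"yaw":0}])

```text
t: 18.3
eef_pos: [531.3, 152.0, 28.2]
tcp_rot: [3.14, -0.0, 1.677]
ft_force: [-0.3, -0.8, 0.3]
opening: 0.474
grip_force: 0.0
```

Request:
arm_command(deltas=[{"dx":-0.0005,"dy":0,"dz":-0.004,"yaw":0},{"dx":0,"dy":0,"dz":-0.001,"yaw":0},{"dx":0,"dy":0,"dz":0,"yaw":0},{"dx":0,"dy":0,"dz":0,"yaw":0},{"dx":0,"dy":0,"dz":0,"yaw":0},{"dx":0,"dy":0,"dz":0,"yaw":0},{"dx":0,"dy":0,"dz":0,"yaw":0}], gripper=0.01)

```text
t: 19.0
eef_pos: [530.4, 152.2, 22.2]
tcp_rot: [3.141, -0.0, 1.677]
ft_force: [-0.2, 1.0, 2.3]
opening: 0.193
grip_force: 30.0
```

Request:
arm_command(deltas=[{"dx":0,"dy":0,"dz":0.03,"yaw":0},{"dx":-0.005,"dy":-0.01,"dz":0.035,"yaw":0},{"dx":-0.005,"dy":-0.035,"dz":0.025,"yaw":0},{"dx":-0.005,"dy":-0.042,"dz":0,"yaw":-0.5},{"dx":-0.005,"dy":-0.042,"dz":0,"yaw":-0.5},{"dx":-0.005,"dy":-0.042,"dz":0,"yaw":-0.5},{"dx":-0.005,"dy":-0.042,"dz":0,"yaw":-0.5},{"dx":-0.005,"dy":-0.042,"dz":0,"yaw":-0.5},{"dx":-0.005,"dy":-0.042,"dz":0,"yaw":-0.5},{"dx":-0.005,"dy":-0.042,"dz":0,"yaw":-0.5},{"dx":-0.005,"dy":-0.042,"dz":0,"yaw":-0.5},{"dx":-0.003,"dy":-0.042,"dz":0,"yaw":-0.5},{"dx":-0.002,"dy":-0.042,"dz":0,"yaw":-0.5},{"dx":-0.001,"dy":-0.042,"dz":0,"yaw":-0.5},{"dx":0,"dy":-0.035,"dz":0,"yaw":-0.5},{"dx":0,"dy":-0.013,"dz":0,"yaw":0},{"dx":0,"dy":0,"dz":0,"yaw":0},{"dx":0,"dy":0,"dz":0,"yaw":0},{"dx":0,"dy":0,"dz":0,"yaw":0}])

```text
t: 20.9
eef_pos: [474.3, -401.3, 111.9]
tcp_rot: [-3.141, -0.001, 1.574]
ft_force: [0.7, 0.1, -0.9]
opening: 0.194
grip_force: 30.0
```

```bash
python3 -c "
from h import *
c=shot('wrist','w9')
s=state();print(s['eef_pos'],np.degrees(s['tcp_rot']),s['grip_force'])"
```

```text
[ 474.38049933 -401.45614658  112.06646611] [-1.79985306e+02 -2.59183514e-02  9.01765226e+01] 29.99952659010887
```

View pics/w9.png

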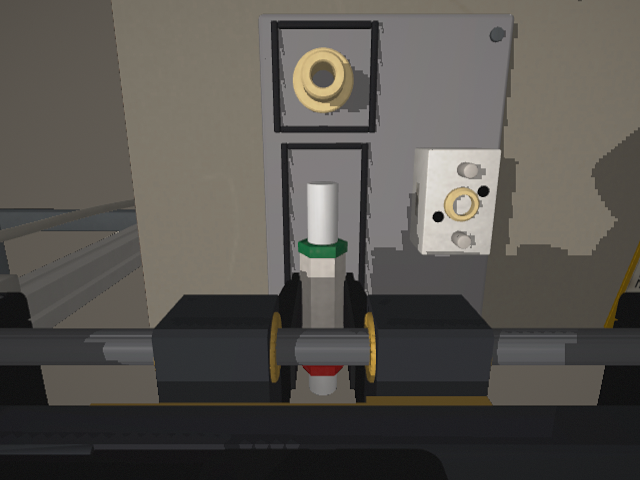

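Request:
arm_command(deltas=[{"dx":0.0005,"dy":-0.001,"dz":-0.035,"yaw":0},{"dx":0,"dy":0,"dz":-0.028,"yaw":0},{"dx":0,"dy":0,"dz":-0.012,"yaw":0},{"dx":0,"dy":0,"dz":-0.002,"yaw":0},{"dx":0,"dy":0,"dz":0,"yaw":0},{"dx":0,"dy":0,"dz":0,"yaw":0}])

```text
t: 21.55
eef_pos: [475.2, -404.2, 36.3]
tcp_rot: [3.14, 0.001, 1.573]
ft_force: [-0.1, 0.2, -0.5]
opening: 0.194
grip_force: 30.0
```

Request:
arm_command(deltas=[{"dx":0,"dy":0.001,"dz":-0.003,"yaw":0},{"dx":0,"dy":0,"dz":-0.0005,"yaw":0},{"dx":0,"dy":0,"dz":0,"yaw":0}])

```text
t: 21.85
eef_pos: [474.9, -402.9, 32.2]
tcp_rot: [3.141, 0.001, 1.572]
ft_force: [0.8, 2.7, 4.1]
opening: 0.195
grip_force: 30.0
```

Request:
arm_command(deltas=[{"dx":0,"dy":0,"dz":0,"yaw":0},{"dx":0,"dy":0,"dz":0,"yaw":0},{"dx":0,"dy":0,"dz":0,"yaw":0},{"dx":0,"dy":0,"dz":0.015,"yaw":0},{"dx":0,"dy":0,"dz":0.04,"yaw":0},{"dx":0,"dy":0,"dz":0.04,"yaw":0},{"dx":0,"dy":0,"dz":0.04,"yaw":0},{"dx":0,"dy":0,"dz":0.04,"yaw":0},{"dx":0,"dy":0,"dz":0,"yaw":0}], gripper=0.027)

```text
t: 22.75
eef_pos: [475.9, -404.1, 213.1]
tcp_rot: [3.135, 0.007, 1.573]
ft_force: [-0.2, 0.3, -0.3]
opening: 0.281
grip_force: 0.0
```

```bash
python3 -c "
from h import *
c=shot('top','end');s=state();print(s['t'],s['eef_pos'],s['ft_force'])
crop('end',100,180,540,330,1.8,'e1')"
```

```text
22.8 [ 475.18682935 -403.41056152  210.06597747] [-0.43870331  0.3056362  -0.48222061]
```

View pics/e1.png

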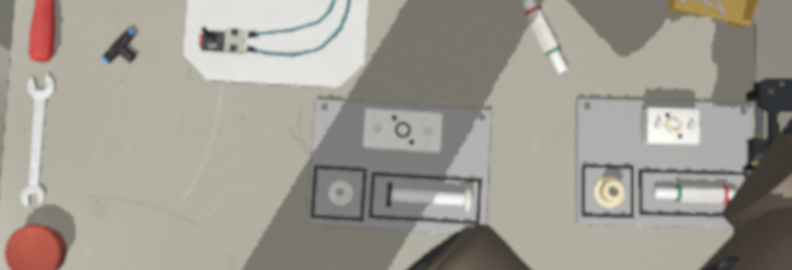

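```bash
python3 -c "
from h import *
print(job_done())"
```

```text
the job is handed in; nothing more can be done
None
```

Both kits are made up and the job was handed in at about 23 s: the small bush and pillar are in the long-block tray, and the large bush and the leftmost gauge are in the short-block tray. The final top picture shows all four in their pockets, though the arm hid the gauge's far end. I did not touch the tee or the tin.

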